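# Sweep the glass chips out from under the cane rack

## Task

Sweep the three glass chips off the steel plate, out from under the cane rack, into the low metal pan beside it, using the scraper and keeping your fingers off the chips. The scraper sits handle-first in its holster and only its handle end gives the reach: draw it out by the blade's rib, put it down on the bench and let go, then take it again by the wooden handle and sweep. Finish with all the chips lying in the pan and the scraper laid back down flat on the bench; leave the jars, cup, mould, weight and wood block where they are.

Things in the scene. Friction and masses are not known exactly. Their poses are not given: they have to be found in the camera images.
- station: Fixed bare steel plate, 200 mm (x) by 300 mm (y), top 30 mm above the bench, with a fixed dark steel cane rack over its middle (see rack_front). Origin: centre of the plate's underside, on the bench; x away from the robot, y to the left, z up. The rack covers y from -80 to 80 mm (its canes to 95 mm, above z 126); 70 mm of plate is free on either side of it.
- rack_front (a point): Middle of the line of finger tips at the rack's front, 75 mm in front of the plate's middle, 118 mm above the bench: the undersides of four 8 mm thick level fingers, tips turned up to 134 mm, three glass canes across them. They reach from a bar on two 14 mm posts at the plate's back (80 to 94 mm behind its middle, up to 136 mm high). Below the fingers it is open in front and at both sides.
- pan: Fixed low open aluminium pan, 140 mm (x) by 120 mm (y), rim 22 mm high, walls and floor 3 mm. Origin: centre of its underside, axes parallel to the plate's. Its edge lies 4 mm from the plate's left (+y) or right (-y) edge, its centre 214 mm from the plate's centre along the plate's y; which side varies.
- brick: Fixed pale firebrick slab, 140 x 114 x 30 mm, at the plate's other side, where the pan is not. Origin: centre of its underside.
- holster: Fixed dark steel square tube lying on the bench, open at its -y end only: 48 mm wide (x), 109 mm long (y), 50 mm high; inside 40 mm wide, 46 mm high, no floor (bench). Origin: on the bench under the middle; y along the tube. The scraper slides out along -y.
- holster_mouth (a point): Centre of the holster's open end, 25 mm above the bench.
- scraper: Loose scraper, 245 mm long, 34 mm high, about 0.18 kg, standing on its flat foot, long axis along its own y, blade tip at -y, z up. Origin: on the underside at mid length. Wooden handle y 32 to 122 mm; steel foot 30 mm wide, 12 mm high, y 7 to -122: its long sides push the chips. At the start the handle is inside the holster, some 145 mm stick out.
- scraper_handle (a point): Middle of the wooden handle (24 mm wide, 34 mm high), 24 mm above the scraper's underside, 77.5 mm from mid length, 200 mm from the blade tip, 45 mm from the handle's end; grip across the 24 mm width.
- scraper_rib (a point): Point on the upright rib that runs along the blade and neck (12 mm thick, top 34 mm above the underside), 35 mm from mid length towards the tip, 36 mm above the underside: a tool point here keeps the fingertips off the 12 mm high foot. Grip across the 12 mm thickness.
- chip0: Loose chunk of amber glass, 22 x 20 x 12 mm, 14 g, lying on the plate under the rack, 0 to 40 mm behind (+x) the plate's middle and within 55 mm of its midline. Origin: centre of its underside.
- chip1: Loose chunk of amber glass, 22 x 20 x 12 mm, 14 g, lying on the plate under the rack, 0 to 40 mm behind (+x) the plate's middle and within 55 mm of its midline. Origin: centre of its underside.
- chip2: Loose chunk of amber glass, 22 x 20 x 12 mm, 14 g, lying on the plate under the rack, 0 to 40 mm behind (+x) the plate's middle and within 55 mm of its midline. Origin: centre of its underside.
- jar_a: Loose closed jar, 68 mm wide, 90 mm high, at the right front. Bystander. Origin: centre of its underside.
- jar_b: Loose closed jar, 68 mm wide, 90 mm high, at the far left. Bystander. Origin: centre of its underside.
- mould: Loose dark steel mould, 80 mm wide, 70 mm high, at the left. Bystander. Origin: centre of its underside.
- weight: Loose brass weight, 40 mm wide, 24 mm high, right of the middle in front of the plate. Bystander. Origin: centre of its underside.
- cup: Loose white cup, 72 mm wide, 90 mm high, at the right. Bystander. Origin: centre of its underside.
- woodblock: Loose dark wooden block, 60 x 90 x 50 mm, at the right front. Bystander. Origin: centre of its underside.
Mind the look-alikes: they are no part of the job. Of the things shaped like the scraper, the bare steel one is meant.

How it is judged:
On the way, in this order (a step that is already met when the one before it is completed fails the run):
1. the scraper has been drawn right out of the holster, stands on the bench and is let go (y of scraper_handle in the frame of holster below -0.1 m and height (world z) of scraper below 0.01 m and contact force between the fingers and scraper below 0.1 N and linear speed of scraper below 0.03 m/s), for 0.1 s.
2. all three chips are in the pan while the scraper is held by its handle (x of chip0 in the frame of pan between -0.07 and 0.07 m and y of chip0 in the frame of pan between -0.06 and 0.06 m and z of chip0 in the frame of pan between -0.002 and 0.035 m and x of chip1 in the frame of pan between -0.07 and 0.07 m and y of chip1 in the frame of pan between -0.06 and 0.06 m and z of chip1 in the frame of pan between -0.002 and 0.035 m and x of chip2 in the frame of pan between -0.07 and 0.07 m and y of chip2 in the frame of pan between -0.06 and 0.06 m and z of chip2 in the frame of pan between -0.002 and 0.035 m and distance between the grasp point and scraper_handle below 0.06 m and contact force between the fingers and scraper above 1 N), for 0.1 s.
At the end, for the whole second after the job is handed in: all three chips at rest inside the pan, and the scraper at rest on the bench, level within 7 degrees, its underside less than 20 mm above the bench (not on the plate, the brick or anything else) (x of chip0 in the frame of pan between -0.07 and 0.07 m and y of chip0 in the frame of pan between -0.06 and 0.06 m and z of chip0 in the frame of pan between -0.002 and 0.035 m and x of chip1 in the frame of pan between -0.07 and 0.07 m and y of chip1 in the frame of pan between -0.06 and 0.06 m and z of chip1 in the frame of pan between -0.002 and 0.035 m and x of chip2 in the frame of pan between -0.07 and 0.07 m and y of chip2 in the frame of pan between -0.06 and 0.06 m and z of chip2 in the frame of pan between -0.002 and 0.035 m and linear speed of each of chip0, chip1, chip2, scraper below 0.03 m/s and height (world z) of scraper between -0.01 and 0.02 m and angle between scraper's own y axis and vertical between 1.45 and 1.69 rad); the robot touches nothing.
It fails at once if the fingers touch a chip (contact force between the fingers and chip0 above 0.3 N or contact force between the fingers and chip1 above 0.3 N or contact force between the fingers and chip2 above 0.3 N).
It fails at once if a bystander is moved by more than 30 mm (distance of any of jar_a, jar_b, mould, weight, cup, woodblock from where it was at the start of the episode above 0.03 m).
It also fails if it takes over 64 s, if anything falls off the work surface, if the arm or the gripper's body presses on something with over 40 N, if the wrist force passes 120 N, or if a joint passes its speed limit or range.

## Robot

A 7-joint arm with a two-finger parallel gripper is mounted at the origin on the work surface. World frame = base frame: x ahead of the robot, y to its left, z up, the work surface at z = 0. Lengths are in m, angles in rad, forces in N, time in s.
With the tool pointing down it reaches from about 0.35 to 0.9 m from the base axis. Payload 19.9 kg.
Tool frame: the origin (TCP) lies between the finger pads, 19 mm behind the fingertips; this is the grasp point; z points along the fingers, y is the line along which they close (so a half turn about z gives the same grasp; the last joint's range is limited). The gripper opens to 85 mm and grips with 20 to 120 N. Pads are 22 mm wide; open, the fingers measure 114 mm over their backs; the gripper's body (76 mm by 85 mm) begins 54 mm behind the grasp point. The pads swing forward as they close: fully open they stand 13 mm farther back than shut.
Start: joints at [-1.3, 0.417, -0.01, 1.614, 0.005, 1.111, -0.053], TCP at [0.192, 0.595, 0.25] pointing down, gripper open.
Joint ranges: [-2.81, 2.81], [-0.39, 2.02], [-1.27, 1.25], [0.06, 2.57], [-1.19, 4.33], [0.19, 2], [-2.82, 2.82]. Speed limits (rad/s): [1.89, 1.89, 2.39, 2.39, 3.01, 3.01, 3.01].

## Interface

Orientations are given as [roll, pitch, yaw] about the fixed x, y, z axes, in that order (R = Rz(yaw) Ry(pitch) Rx(roll)).
In Python, from workcell import arm gives the robot as it stands.
- The arm moves only by the tool apply_moves, never from a script. Its argument "deltas" is a list of rows, each a list of 6 numbers: the shift along the tool's x, y, z each as a share of 0.15 m, from -1 to 1, then the turn, a rotation vector about the tool's x, y, z each as a share of pi/2 rad, from -1 to 1. A call has 1 to 5 rows; each row is the pose to reach, as a shift and turn from the pose commanded when the call began, along the tool's axes at that moment; what a row does not reach only later rows make up. A row lasts 1/10 s, in which the tool goes at most 50 mm and 8.59 degrees, less where a joint would pass 70% of its speed; a pose out of reach is approached as far as the arm can. A call with a number of a shift or a turn outside -1 to 1 is refused whole. A call with a gripper value outside its range is refused whole. "grip" is the opening, from 0 (shut) to 1 (fully open), set as the call begins (left out, the last holds). The fingers move at their own pace and stop on an object; "newtons" is the grip in N (left out, the last holds). Time passes only in rows, so rows that repeat a pose let the fingers close. It gives the time, the measured TCP pose, the force, the opening and the grip force at its end, in the units of the state.
- arm.get_state(): the state, without advancing time (a new reading comes with each control period).
- arm.read_camera(name): name is "side" or "top"; returns a dict with "frame" (420x560x3 uint8, red, green, blue), "K" (3x3 intrinsics, pixels), "R" (3x3) and "t" (3): a world point X has camera coordinates R X + t. Camera axes: x right, y down, z forward; pixel columns grow to the right and rows downward; lengths in m; the calibration is good to about 2 mm. A picture is of the moment at which its call begins. There is no depth.
- arm.close_job(): hands the job in; it is judged then, once.
The state is a dict: "time_s": time; "joints": joint angles; "qvel": joint speeds; "tau": joint torques, N m; "eef_pos": TCP position; "eef_rot": TCP orientation; "wrist_force": force on the tool from outside, world axes, zero at the start; "ft_torque": the same for the moment, N m; "width": opening from 0.0 (shut) to 1.0 (fully open); "finger_force": force on a finger pad.
Only numpy, scipy, OpenCV 4.12 (cv2) and the standard library are available. Lean on these libraries where they do the work, as an engineer would, in place of code of your own. Each camera call takes 0.05 s, during which the arm holds its last target. There are 200 camera calls.

## Working session

There is one attempt and no reset: what is moved stays moved. The work goes in short steps, Python scripts to look and compute and a tool call to move; the robot and the scene stay as the last step left them, time stands still between calls to the robot, and variables do not carry over. Pictures are saved under pics/ and viewed, at most 11 in all, crops included, and the job is handed in when it is done.

Besides the shell and the picture viewer there is one more tool, called after "Call:" as name(argument=value, ...) on one line, values as JSON. apply_moves: Moves the arm, as the interface text tells. Its arguments: {"type":"object","properties":{"deltas":{"type":"array"},"grip":{"type":"number"},"newtons":{"type":"number"}},"required":["deltas"]}

```bash
ls; mkdir -p pics; cat > h.py <<'E'
import numpy as np, cv2
from workcell import arm
def shot(n,f):
    c=arm.read_camera(n); cv2.imwrite(f,c["frame"][:,:,::-1]); np.savez(f[:-4]+'.npz',**c); return c
def ray(c,uv,z):
    K,R,t=c["K"],c["R"],c["t"]; o=-R.T@t
    d=R.T@np.linalg.inv(K)@np.array([uv[0],uv[1],1.0]); return o+d*(z-o[2])/d[2]
def proj(c,X):
    p=c["K"]@(c["R"]@np.array(X,float)+c["t"]); return p[:2]/p[2]
E
python3 - <<'E'
from h import *
for n in("top","side"):
    c=shot(n,f"pics/{n}0.png"); print(n,c["K"],-c["R"].T@c["t"],c["R"])
s=arm.get_state(); print(s)
a=cv2.imread("pics/top0.png");b=cv2.imread("pics/side0.png")
E
```

```text
pics
top [[391.95953371   0.         276.99192234]
 [  0.         391.95953371 212.32041948]
 [  0.           0.           1.        ]] [0.36422723 0.04435269 1.0464808 ] [[ 8.00132056e-04 -9.99728376e-01  2.32923583e-02]
 [-9.95492584e-01 -3.00526628e-03 -9.47917947e-02]
 [ 9.48360467e-02 -2.31115240e-02 -9.95224589e-01]]
side [[447.12159196   0.         275.38468045]
 [  0.         447.12159196 214.42148804]
 [  0.           0.           1.        ]] [ 0.31130801 -0.89711752  0.86691532] [[ 0.99082267 -0.1328009  -0.02518644]
 [-0.10243444 -0.61615011 -0.78093933]
 [ 0.08819082  0.77635235 -0.62409888]]
{'time_s': 0.1, 'joints': array([-1.29951962,  0.41789569, -0.01031511,  1.61410783,  0.00466311,
        1.11069588, -0.05299276]), 'qvel': array([-0.00016421, -0.00322987, -0.00095116, -0.00056816,  0.00096147,
        0.00128639, -0.00029147]), 'tau': array([ 1.05000592e-03, -8.65822077e+01,  6.80338405e-01, -4.35641634e+01,
        1.92350219e-02,  4.96174747e-03, -1.83588202e-05]), 'eef_pos': array([0.19221576, 0.59440459, 0.24943693]), 'eef_rot': array([-3.14051097e+00,  4.70943104e-05,  2.82882584e+00]), 'wrist_force': array([-0.79698315, -0.56633091,  0.2060883 ]), 'ft_torque': array([-0.00245597, -0.03064308,  0.05775924]), 'finger_force': 0.0, 'width': 0.9961947405383685}
```

View pics/top0.png

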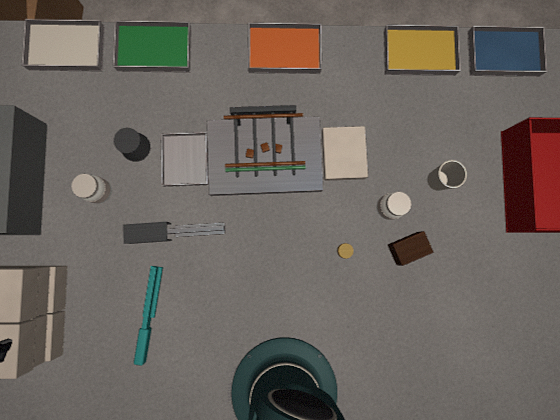

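View pics/side0.png

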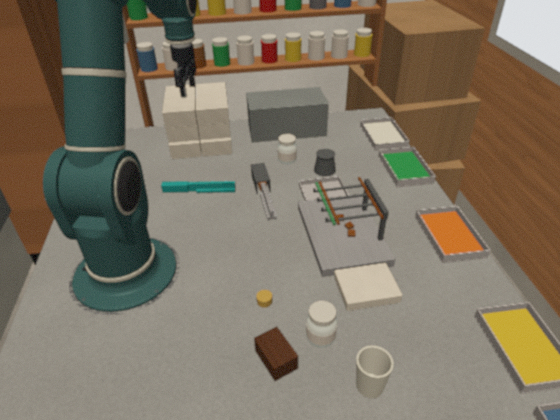

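Top view: the plate is at about (265,155), with the rack over it. The pan is to its left at (185,158) on the +y side, and the brick is to its right at (345,152). Chips show at about (250,152), (265,147) and (277,148). Two things are scraper-shaped. One is bare steel, sticking out of the dark holster at (147,232), blade tip at (225,229). The other is teal, at (148,315). The steel one in the holster fits the description, so I'll confirm it in one enlarged crop.

```bash
python3 - <<'E'
from h import *
a=cv2.imread("pics/top0.png")
p=cv2.resize(a[210:255,115:235],None,fx=6,fy=6,interpolation=cv2.INTER_CUBIC)
q=cv2.resize(a[95:200,155:335],None,fx=4,fy=3,interpolation=cv2.INTER_CUBIC)
o=np.zeros((270+315,720,3),np.uint8);o[:270,:720]=p;o[270:,:720]=q
cv2.imwrite("pics/crop1.png",o)
c=dict(np.load("pics/top0.npz"))
hsv=cv2.cvtColor(a,cv2.COLOR_BGR2HSV)
m=cv2.inRange(hsv,(5,130,90),(20,255,255)); m[:, :235]=0;m[:,300:]=0;m[:135]=0;m[161:]=0
n,l,st,ce=cv2.connectedComponentsWithStats(m)
for i in range(1,n): print("chip",st[i],ce[i],ray(c,ce[i],0.042).round(4))
for nm,uv,z in [("plateFL",(208,194),.03),("plateFR",(324,191),.03),("plateBL",(208,120),.03),("plateBR",(321,116),.03)]:
    print(nm,ray(c,uv,z).round(4))
E
```

```text
chip [261 143   8   9  45] [264.71111111 146.77777778] [0.632  0.0533 0.042 ]
chip [276 144   6   8  39] [278.25641026 147.56410256] [0.6301 0.0179 0.042 ]
chip [246 149   8   8  46] [249.5        152.82608696] [0.6156 0.0929 0.042 ]
plateFL [0.5085 0.2007 0.03  ]
plateFR [ 0.5177 -0.1027  0.03  ]
plateBL [0.7067 0.2041 0.03  ]
plateBR [ 0.7203 -0.0968  0.03  ]
```

View pics/crop1.png

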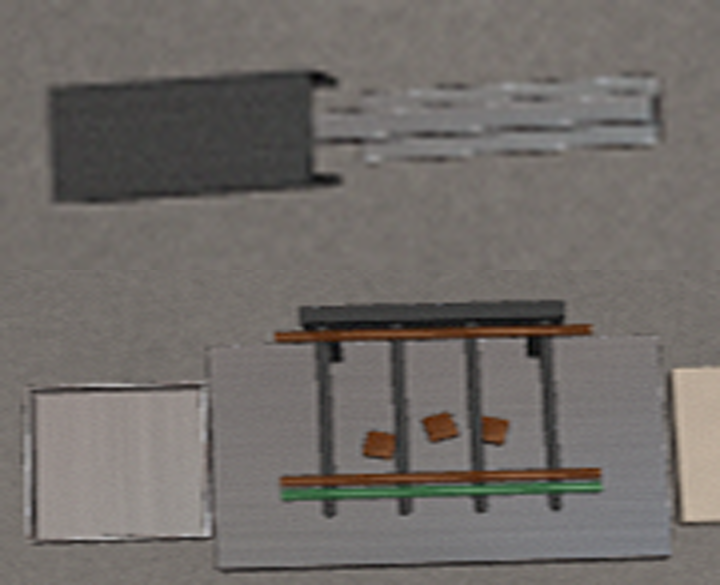

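The crop confirms it: the bare-steel scraper has its foot and rib showing from the holster mouth at about (167,231) to its tip at (224.7,228.3), so this is the one to use. The lower half shows the pan on the left, and the three chips under the rack.

```bash
python3 - <<'E'
from h import *
c=dict(np.load("pics/top0.npz")); d=dict(np.load("pics/side0.npz"))
r=lambda u,v,z:ray(c,(u,v),z)[:2]
A=lambda x,y:(115+x/6-.4,210+y/6-.4)
B=lambda x,y:(155+x/4-.4,95+(y-270)/3-.4)
tip=r(*A(658,110),.012); mid=r(*A(370,126),.012)
print("tip",tip,"near mouth foot",mid,"dist",np.linalg.norm(tip-mid))
hb=[r(*A(*p),.05) for p in [(50,87),(55,202),(312,73),(312,185)]]
print("holster",np.round(hb,4))
P=[r(*B(*p),.03) for p in [(217,568),(670,555),(660,337),(209,347)]]
print("plate FL FR BR BL",np.round(P,4),"c",np.mean(P,0))
Q=[r(*B(*p),.022) for p in [(28,542),(211,538),(206,383),(28,388)]]
print("pan",np.round(Q,4),"c",np.mean(Q,0))
# tip from the side camera: check by projection
cen=np.mean(P,0); y=(P[0]-P[1]+P[3]-P[2]);y/=np.linalg.norm(y);x=np.array([y[1],-y[0]])
print("yaw",np.arctan2(-y[0],y[1]))
for ch in [(.632,.0533),(.6301,.0179),(.6156,.0929)]:
    e=np.array(ch)-cen; print("chip plate frame",e@x,e@y)
    print(proj(d,[*ch,.036]))
for X in [[*tip,.012],[*P[0],.03],[*P[1],.03],[*P[2],.03]]: print("side",proj(d,X))
b=cv2.imread("pics/side0.png"); cr=cv2.resize(b[155:275,240:400],None,fx=5,fy=5,interpolation=cv2.INTER_CUBIC)
cv2.imwrite("pics/crop2.png",cr)
E
```

```text
tip [0.42107994 0.15919294] near mouth foot [0.41381437 0.28471314] dist 0.12573030274403793
holster [[0.4281 0.4101]
 [0.3799 0.4063]
 [0.4343 0.3008]
 [0.3872 0.2995]]
plate FL FR BR BL [[ 0.5087  0.1985]
 [ 0.5214 -0.0978]
 [ 0.7177 -0.093 ]
 [ 0.7059  0.2072]] c [0.61344131 0.05370803]
pan [[0.5323 0.3237]
 [0.5364 0.2041]
 [0.6757 0.2098]
 [0.6703 0.3276]] c [0.60367172 0.26629183]
yaw 0.0410096215547534
chip plate frame 0.018526362480548345 -0.001168558707961378
[349.32768274 225.01721142]
chip plate frame 0.01517662623924124 -0.036460898770837254
[351.95667261 233.07764991]
chip plate frame 0.0037636770711264463 0.039070515827897924
[340.36033504 217.05011402]
side [272.11082745 216.24065811]
side [298.27188136 201.01559006]
side [322.77393257 268.13625594]
side [395.24360623 258.48146376]
```

View pics/crop2.png

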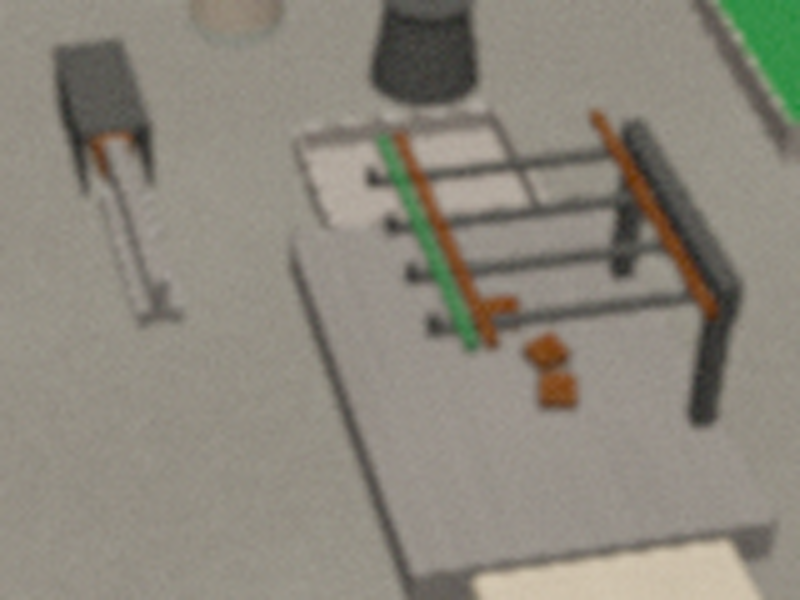

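Both views agree, and the side view shows the chips at about (349,225), (352,233) and (340,217). Next I approach the rib from above.

```bash
cat >> h.py <<'E'
from scipy.spatial.transform import Rotation as Ro
def plan(targets,p=None,yaw=None):
    """tool-down targets (x,y,z,yaw): prints share rows, one call each, from the present pose"""
    s=arm.get_state()
    if p is None: p=s["eef_pos"]; R=Ro.from_euler("xyz",s["eef_rot"])
    else: R=Ro.from_euler("xyz",[np.pi,0,yaw])
    print("t",s["time_s"],"pos",s["eef_pos"].round(4),"rot",s["eef_rot"].round(3),"j",s["joints"].round(2),"w",round(s["width"],3),"f",s["wrist_force"].round(1))
    for t in targets:
        G=Ro.from_euler("xyz",[np.pi,0,t[3]])
        v=np.r_[R.inv().apply(np.array(t[:3])-p)/.15,(R.inv()*G).as_rotvec()/(np.pi/2)].round(3)
        print(t,v.tolist(),"rows>=",np.ceil(max(np.linalg.norm(v[:3])*3,np.linalg.norm(v[3:])*90/8.59)))
        p=p+R.apply(v[:3]*.15); R=R*Ro.from_rotvec(v[3:]*np.pi/2)
E
python3 - <<'E'
from h import *
plan([(.29,.46,.22,2.2),(.4163,.2465,.16,1.626),(.4163,.2465,.036,1.626)])
E
```

```text
t 0.1 pos [0.1922 0.5944 0.2494] rot [-3.141  0.     2.829] j [-1.3   0.42 -0.01  1.61  0.    1.11 -0.05] w 0.996 f [-0.8 -0.6  0.2]
(0.29, 0.46, 0.22, 2.2) [-0.896, -0.652, 0.197, -0.001, 0.0, 0.4] rows>= 5.0
(0.4163, 0.2465, 0.16, 1.626) [-1.646, -0.158, 0.4, 0.0, 0.0, 0.366] rows>= 6.0
(0.4163, 0.2465, 0.036, 1.626) [0.0, -0.0, 0.827, 0.0, -0.0, -0.0] rows>= 3.0
```

Call:
apply_moves(deltas=[[-0.9,-0.65,0.2,0,0,0.4],[-0.9,-0.65,0.2,0,0,0.4],[-0.9,-0.65,0.2,0,0,0.4],[-0.9,-0.65,0.2,0,0,0.4],[-0.9,-0.65,0.2,0,0,0.4]], grip=1)

```text
time_s: 0.6
eef_pos: [0.2927, 0.4576, 0.2195]
eef_rot: [-3.141, 0.001, 2.191]
wrist_force: [-0.1, 0.8, 1.2]
width: 1.001
finger_force: 0.0
```

Call:
apply_moves(deltas=[[-0.95,-0.1,0.2,0,0,0.37],[-0.95,-0.1,0.2,0,0,0.37],[-0.95,-0.1,0.2,0,0,0.37],[-0.95,-0.1,0.2,0,0,0.37],[-0.95,-0.1,0.2,0,0,0.37]])

```text
time_s: 1.1
eef_pos: [0.3626, 0.3364, 0.1899]
eef_rot: [-3.141, 0.0, 1.617]
wrist_force: [-0.5, 1.3, -0.2]
width: 0.998
finger_force: 0.0
```

```bash
python3 - <<'E'
from h import *
plan([(.4163,.2465,.11,1.626),(.4163,.2465,.036,1.626)])
E
```

```text
t 1.1 pos [0.3626 0.3364 0.1899] rot [-3.141  0.     1.617] j [-1.08  0.27  0.32  2.   -0.11  0.89 -0.66] w 0.998 f [-0.5  1.3 -0.2]
(0.4163, 0.2465, 0.11, 1.626) [-0.616, 0.33, 0.533, -0.0, 0.0, -0.005] rows>= 3.0
(0.4163, 0.2465, 0.036, 1.626) [0.001, -0.0, 0.493, -0.0, 0.0, -0.0] rows>= 2.0
```

Call:
apply_moves(deltas=[[-0.62,0.33,0.53,0,0,0],[-0.62,0.33,0.53,0,0,0],[-0.62,0.33,0.53,0,0,0],[-0.62,0.33,0.53,0,0,0]])

```text
time_s: 1.5
eef_pos: [0.4166, 0.2438, 0.1084]
eef_rot: [-3.139, 0.003, 1.623]
wrist_force: [-0.4, 0.6, 0.2]
width: 1.003
finger_force: 0.0
```

Call:
apply_moves(deltas=[[0,0,0.25,0,0,0],[0,0,0.49,0,0,0],[0,0,0.49,0,0,0]])

```text
time_s: 1.8
eef_pos: [0.4142, 0.2467, 0.0342]
eef_rot: [-3.137, 0.002, 1.626]
wrist_force: [-0.1, -0.3, 0.7]
width: 1.001
finger_force: 0.0
```

Call:
apply_moves(deltas=[[0,0,0,0,0,0],[0,0,0,0,0,0],[0,0,0,0,0,0],[0,0,0,0,0,0],[0,0,0,0,0,0]], grip=0, newtons=50)

```text
time_s: 2.3
eef_pos: [0.4166, 0.2461, 0.0376]
eef_rot: [3.141, -0.001, 1.62]
wrist_force: [-1.7, -0.6, 0.9]
width: 0.142
finger_force: 1.8
```

Call:
apply_moves(deltas=[[0,0,0,0,0,0],[0,0,0,0,0,0],[0,0,0,0,0,0],[0,0,0,0,0,0],[0,0,0,0,0,0]])

```text
time_s: 2.8
eef_pos: [0.4168, 0.2462, 0.0378]
eef_rot: [3.141, -0.001, 1.62]
wrist_force: [-3.5, -1.0, 14.4]
width: 0.123
finger_force: 49.3
```

Call:
apply_moves(deltas=[[0,0,-0.02,0,0,0],[0,0,-0.03,0,0,0],[0,0,-0.03,0,0,0]])

```text
time_s: 3.1
eef_pos: [0.4166, 0.2459, 0.0417]
eef_rot: [3.141, -0.0, 1.619]
wrist_force: [0.2, 0.8, -2.4]
width: 0.129
finger_force: 49.3
```

Call:
apply_moves(deltas=[[-0.06,0,0,0,0,0],[-0.12,0,0,0,0,0],[-0.18,0,0,0,0,0],[-0.24,0,0,0,0,0],[-0.3,0,0,0,0,0]])

```text
time_s: 3.6
eef_pos: [0.4187, 0.1998, 0.0415]
eef_rot: [-3.142, 0.0, 1.619]
wrist_force: [-0.2, 0.6, -2.2]
width: 0.129
finger_force: 49.3
```

```bash
python3 - <<'E'
from h import *
c=shot("top","pics/top1.png");d=shot("side","pics/side1.png")
a=cv2.imread("pics/top1.png");b=cv2.imread("pics/side1.png")
o=np.hstack([cv2.resize(a[190:290,100:260],(400,300)),cv2.resize(b[120:270,210:310],(400,600))[:300]]) if 0 else np.hstack([cv2.resize(a[190:270,110:240],(520,320)),cv2.resize(b[140:260,220:310],(240,320))])
cv2.imwrite("pics/crop3.png",o)
E
```

```text
(no output)
```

View pics/crop3.png

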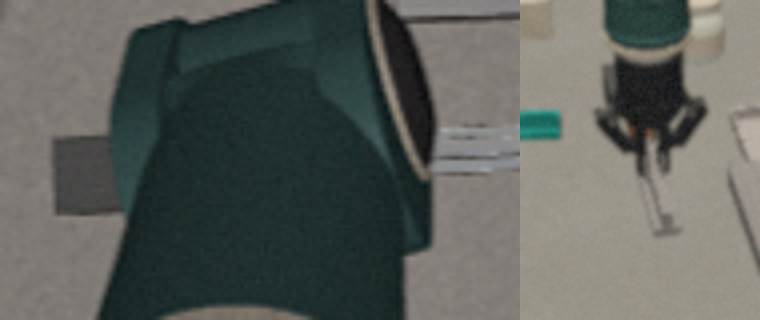

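The side crop shows the gripper on the rib and the blade tip moving with it; the wrist carries its weight. I keep drawing.

Call:
apply_moves(deltas=[[-0.1,0,0,0,0,0],[-0.2,0,0,0,0,0],[-0.3,0,0,0,0,0],[-0.4,0,0,0,0,0],[-0.5,0,0,0,0,0]])

```text
time_s: 4.2
eef_pos: [0.4223, 0.125, 0.0415]
eef_rot: [3.142, 0.0, 1.619]
wrist_force: [-0.7, -1.3, -0.9]
width: 0.13
finger_force: 49.3
```

Call:
apply_moves(deltas=[[-0.1,0,0,0,0,0],[-0.2,0,0,0,0,0],[-0.3,0,0,0,0,0],[-0.4,0,0,0,0,0],[-0.5,0,0,0,0,0]])

```text
time_s: 4.7
eef_pos: [0.4259, 0.0501, 0.0415]
eef_rot: [3.141, 0.0, 1.619]
wrist_force: [0.6, 0.7, -2.1]
width: 0.127
finger_force: 49.3
```

Call:
apply_moves(deltas=[[0,0,0.015,0,0,0],[0,0,0.02,0,0,0],[0,0,0.025,0,0,0],[0,0,0.025,0,0,0]])

```text
time_s: 5.1
eef_pos: [0.4259, 0.0515, 0.0378]
eef_rot: [-3.142, -0.0, 1.62]
wrist_force: [-1.3, -1.8, 3.4]
width: 0.13
finger_force: 49.9
```

Call:
apply_moves(deltas=[[0,0,0,0,0,0],[0,0,0,0,0,0],[0,0,0,0,0,0],[0,0,0,0,0,0],[0,0,0,0,0,0]], grip=1)

```text
time_s: 5.6
eef_pos: [0.426, 0.0511, 0.0378]
eef_rot: [3.142, 0.0, 1.619]
wrist_force: [-0.1, -0.0, 0.2]
width: 0.956
finger_force: 0.0
```

Call:
apply_moves(deltas=[[0,0,-0.2,0,0,0],[0,0,-0.5,0,0,0],[0,0,-0.8,0,0,0],[0,0,-0.8,0,0,0]])

```text
time_s: 6.0
eef_pos: [0.4282, 0.0515, 0.1624]
eef_rot: [3.134, -0.002, 1.619]
wrist_force: [0.4, 0.7, -0.9]
width: 1.003
finger_force: 0.0
```

Call:
apply_moves(deltas=[[1,0,-0.4,0,0,0],[1,0,-0.8,0,0,0],[1,0,-1,0,0,0],[1,0,-1,0,0,0],[1,0,-1,0,0,0]])

```text
time_s: 6.5
eef_pos: [0.4189, 0.204, 0.3112]
eef_rot: [3.138, -0.003, 1.622]
wrist_force: [0.3, -0.3, -1.3]
width: 1.004
finger_force: 0.0
```

```bash
python3 - <<'E'
from h import *
c=shot("side","pics/side2.png");d=shot("top","pics/top2.png")
a=cv2.imread("pics/side2.png");b=cv2.imread("pics/top2.png")
cv2.imwrite("pics/crop4.png",np.hstack([cv2.resize(a[160:290,220:320],(400,520)),cv2.resize(b[190:290,160:260],(400,520))]))
plan([])
E
```

```text
t 6.6 pos [0.419  0.2028 0.3095] rot [ 3.139e+00 -2.000e-03  1.622e+00] j [-0.79  0.06  0.29  1.93 -0.02  1.15 -0.44] w 1.002 f [-1.1 -0.8 -0.4]
```

View pics/crop4.png

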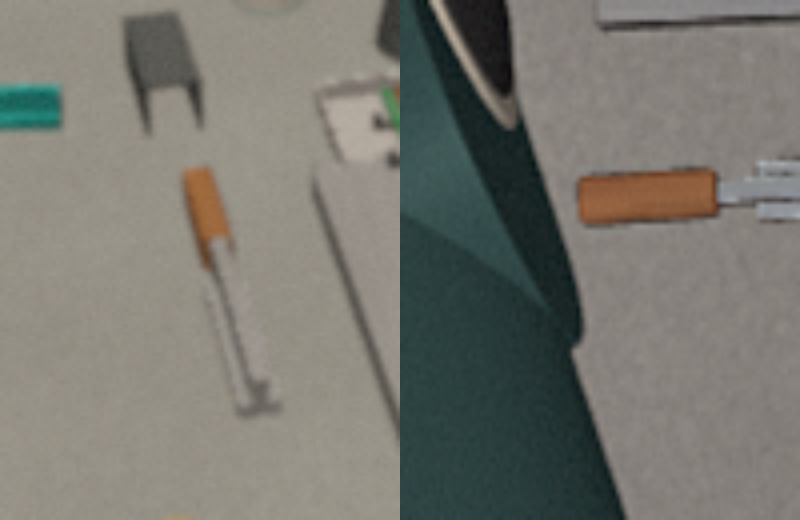

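The scraper stands free on the bench, clear of the holster. In the top image the handle runs from about (204.5,228.5) to (239.5,227.2). I measure it by colour and regrasp there.

```bash
python3 - <<'E'
from h import *
b=cv2.imread("pics/top2.png");c=dict(np.load("pics/top2.npz"))
m=cv2.inRange(cv2.cvtColor(b,cv2.COLOR_BGR2HSV),(3,100,70),(22,255,255));m[:200]=0;m[255:]=0;m[:,260:]=0
r=cv2.minAreaRect(np.argwhere(m)[:,::-1].astype(np.float32));print(r)
u0,v0=r[0];B=cv2.boxPoints(r)
h=ray(c,(u0,v0),.034);print("handle",h)
i=np.argsort(B[:,0]);e0=ray(c,B[i[:2]].mean(0),.034);e1=ray(c,B[i[2:]].mean(0),.034);w=e0-e1;yw=np.arctan2(-w[0],w[1]);print("len",np.linalg.norm(w),"yaw",yw)
s=np.array([.4259,.0513])+.1125*np.array([-np.sin(.052),np.cos(.052)]);print("by tool",s)
plan([(h[0],h[1],.16,np.pi/2+.052),(h[0],h[1],.026,np.pi/2+.052)])
E
```

```text
((221.83790588378906, 227.25811767578125), (8.888895988464355, 34.10739517211914), 87.1375961303711)
handle [0.42159956 0.16301688 0.034     ]
len 0.08760253465348841 yaw 0.05230966825234277
by tool [0.42005264 0.16364793]
t 6.6 pos [0.419  0.2028 0.3095] rot [ 3.139e+00 -2.000e-03  1.622e+00] j [-0.79  0.06  0.29  1.93 -0.02  1.15 -0.44] w 1.002 f [-1.1 -0.8 -0.4]
(np.float64(0.4215995563748282), np.float64(0.16301688037550488), 0.16, 1.6227963267948966) [-0.268, 0.001, 0.996, 0.002, -0.001, -0.001] rows>= 4.0
(np.float64(0.4215995563748282), np.float64(0.16301688037550488), 0.026, 1.6227963267948966) [0.0, 0.0, 0.893, -0.0, -0.0, 0.0] rows>= 3.0
```

Call:
apply_moves(deltas=[[-0.27,0.01,0.33,0,0,0],[-0.27,0.01,0.66,0,0,0],[-0.27,0.01,1,0,0,0],[-0.27,0.01,1,0,0,0],[-0.27,0.01,1,0,0,0]])

```text
time_s: 7.1
eef_pos: [0.4213, 0.1597, 0.1566]
eef_rot: [-3.138, 0.002, 1.619]
wrist_force: [-0.4, 0.3, 2.0]
width: 1.0
finger_force: 0.0
```

Call:
apply_moves(deltas=[[0,0,0.3,0,0,0],[0,0,0.6,0,0,0],[0,0,0.88,0,0,0],[0,0,0.88,0,0,0]])

```text
time_s: 7.5
eef_pos: [0.421, 0.1601, 0.0236]
eef_rot: [-3.137, 0.002, 1.62]
wrist_force: [-0.4, -0.1, 1.0]
width: 1.001
finger_force: 0.0
```

Call:
apply_moves(deltas=[[0,0,0,0,0,0],[0,0,0,0,0,0],[0,0,0,0,0,0],[0,0,0,0,0,0],[0,0,0,0,0,0]], grip=0, newtons=80)

```text
time_s: 8.0
eef_pos: [0.4228, 0.161, 0.0273]
eef_rot: [3.14, -0.001, 1.619]
wrist_force: [-6.1, -1.8, 25.3]
width: 0.268
finger_force: 77.2
```

Call:
apply_moves(deltas=[[0,0,0,0,0,0],[0,0,0,0,0,0],[0,0,0,0,0,0],[0,0,0,0,0,0]])

```text
time_s: 8.4
eef_pos: [0.4228, 0.161, 0.0273]
eef_rot: [3.14, -0.001, 1.619]
wrist_force: [-7.0, -1.3, 29.7]
width: 0.264
finger_force: 77.5
```

```bash
python3 - <<'E'
from h import *
plan([])
E
```

```text
t 8.4 pos [0.4228 0.161  0.0273] rot [ 3.140e+00 -1.000e-03  1.619e+00] j [-0.63  0.5   0.23  2.18 -0.24  0.48 -0.16] w 0.264 f [-7.  -1.3 29.7]
```

```bash
python3 - <<'E'
from h import *
C=np.array([.6134,.0537]);a=.041
def W(px,py): return C+np.array([px*np.cos(a)-py*np.sin(a),px*np.sin(a)+py*np.cos(a)])
s=W(-.14,-.12);print(s)
Y=np.pi+.041-.003
plan([(.4228,.161,.15,1.619),(.41,.10,.24,2.2),(.44,.0,.24,2.8),(s[0],s[1],.24,Y),(s[0],s[1],.10,Y)],np.array([.4228,.161,.0273]),1.619)
E
```

```text
[ 0.47843628 -0.07193755]
t 8.4 pos [0.4228 0.161  0.0273] rot [ 3.140e+00 -1.000e-03  1.619e+00] j [-0.63  0.5   0.23  2.18 -0.24  0.48 -0.16] w 0.264 f [-7.  -1.3 29.7]
(0.4228, 0.161, 0.15, 1.619) [0.0, 0.0, -0.818, 0.0, 0.0, 0.0] rows>= 3.0
(0.41, 0.1, 0.24, 2.2) [-0.402, -0.105, -0.6, 0.0, 0.0, -0.37] rows>= 4.0
(0.44, 0.0, 0.24, 2.8) [-0.657, -0.231, 0.0, -0.0, 0.0, -0.382] rows>= 5.0
(np.float64(0.4784362752131692), np.float64(-0.07193754610650685), 0.24, 3.179592653589793) [-0.402, -0.366, 0.0, -0.0, 0.0, -0.242] rows>= 3.0
(np.float64(0.4784362752131692), np.float64(-0.07193754610650685), 0.1, 3.179592653589793) [-0.0, 0.0, 0.933, -0.0, 0.0, 0.0] rows>= 3.0
```

Call:
apply_moves(deltas=[[0,0,-0.1,0,0,0],[0,0,-0.3,0,0,0],[0,0,-0.55,0,0,0],[0,0,-0.82,0,0,0],[0,0,-0.82,0,0,0]], newtons=100)

```text
time_s: 8.9
eef_pos: [0.4241, 0.1614, 0.1535]
eef_rot: [3.135, -0.004, 1.619]
wrist_force: [0.2, 0.1, -3.7]
width: 0.266
finger_force: 98.8
```

Call:
apply_moves(deltas=[[-0.08,-0.02,-0.2,0,0,-0.05],[-0.16,-0.04,-0.4,0,0,-0.13],[-0.24,-0.06,-0.55,0,0,-0.21],[-0.32,-0.08,-0.6,0,0,-0.29],[-0.4,-0.1,-0.6,0,0,-0.37]])

```text
time_s: 9.4
eef_pos: [0.4102, 0.0995, 0.2399]
eef_rot: [3.139, 0.0, 2.206]
wrist_force: [-0.1, -0.5, -2.3]
width: 0.263
finger_force: 99.0
```

Call:
apply_moves(deltas=[[-0.13,-0.05,0,0,0,-0.08],[-0.26,-0.09,0,0,0,-0.16],[-0.39,-0.14,0,0,0,-0.24],[-0.52,-0.18,0,0,0,-0.31],[-0.66,-0.23,0,0,0,-0.38]])

```text
time_s: 9.9
eef_pos: [0.4403, -0.0011, 0.2386]
eef_rot: [3.142, -0.0, 2.802]
wrist_force: [0.2, 0.8, -2.2]
width: 0.263
finger_force: 98.9
```

```bash
python3 - <<'E'
from h import *
plan([(.4784,-.0719,.24,3.1796),(.4784,-.0719,.1,3.1796)])
E
```

```text
t 9.9 pos [ 0.4403 -0.0011  0.2386] rot [ 3.142 -0.     2.802] j [-0.46  0.1   0.42  2.07 -0.05  0.98  1.21] w 0.263 f [ 0.2  0.8 -2.2]
(0.4784, -0.0719, 0.24, 3.1796) [-0.397, -0.36, -0.009, 0.0, -0.0, -0.24] rows>= 3.0
(0.4784, -0.0719, 0.1, 3.1796) [0.0, -0.0, 0.933, 0.0, -0.0, -0.0] rows>= 3.0
```

Call:
apply_moves(deltas=[[-0.1,-0.09,0,0,0,-0.06],[-0.2,-0.18,0,0,0,-0.12],[-0.3,-0.27,0,0,0,-0.18],[-0.4,-0.36,0,0,0,-0.24],[-0.4,-0.36,0,0,0,-0.24]])

```text
time_s: 10.4
eef_pos: [0.479, -0.0736, 0.2386]
eef_rot: [-3.141, -0.0, -3.108]
wrist_force: [-0.8, 0.6, -1.9]
width: 0.264
finger_force: 98.8
```

Call:
apply_moves(deltas=[[0,0,0.2,0,0,0],[0,0,0.45,0,0,0],[0,0,0.7,0,0,0],[0,0,0.9,0,0,0],[0,0,0.93,0,0,0]])

```text
time_s: 10.9
eef_pos: [0.4766, -0.0709, 0.0966]
eef_rot: [3.141, -0.005, -3.11]
wrist_force: [0.5, 0.1, -1.0]
width: 0.261
finger_force: 98.7
```

```bash
python3 - <<'E'
from h import *
plan([(.4784,-.0719,.0588,3.1796)])
c=shot("side","pics/side3.png");d=shot("top","pics/top3.png")
a=cv2.imread("pics/side3.png");b=cv2.imread("pics/top3.png")
cv2.imwrite("pics/crop5.png",np.hstack([cv2.resize(a[170:310,250:400],(480,448)),cv2.resize(b[90:230,220:340],(320,373)).copy() if 0 else cv2.resize(b[90:230,220:320],(320,448))]))
C=np.array([.6134,.0537]);q=.041
E
```

```text
t 10.9 pos [ 0.4766 -0.0709  0.0966] rot [ 3.141 -0.005 -3.11 ] j [-0.24  0.41  0.39  2.09 -0.24  0.68  1.91] w 0.261 f [ 0.5  0.1 -1. ]
(0.4784, -0.0719, 0.0588, 3.1796) [-0.013, -0.007, 0.252, 0.0, -0.003, -0.004] rows>= 1.0
```

View pics/crop5.png

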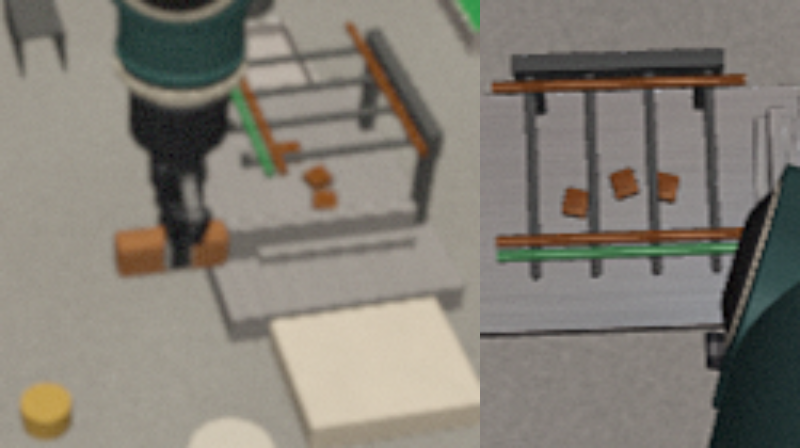

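The side crop shows the blade level above the plate's right strip, clear of the brick and rack; the top crop shows the chips unmoved. I lower it to just above the plate.

Call:
apply_moves(deltas=[[0,0,0.1,0,0,0],[0,0,0.2,0,0,0],[0,0,0.26,0,0,0],[0,0,0.26,0,0,0]])

```text
time_s: 11.4
eef_pos: [0.4789, -0.0714, 0.0606]
eef_rot: [3.142, 0.0, -3.109]
wrist_force: [0.0, -0.9, -1.1]
width: 0.261
finger_force: 98.8
```

Call:
apply_moves(deltas=[[0,0,0.003,0,0,0],[0,0,0.006,0,0,0],[0,0,0.006,0,0,0]])

```text
time_s: 11.7
eef_pos: [0.4791, -0.0715, 0.0599]
eef_rot: [-3.142, 0.001, -3.109]
wrist_force: [0.6, -0.5, -2.3]
width: 0.261
finger_force: 98.8
```

```bash
python3 - <<'E'
from h import *
C=np.array([.6134,.0537]);a=.041
def W(px,py): return C+np.array([px*np.cos(a)-py*np.sin(a),px*np.sin(a)+py*np.cos(a)])
plan([(*W(-.14,y),.0588,np.pi+.038) for y in (-.12,-.09,-.04,.01,.06,.11,.16)])
E
```

```text
t 11.7 pos [ 0.4791 -0.0715  0.0599] rot [-3.142e+00  1.000e-03 -3.109e+00] j [-0.21  0.48  0.35  2.1  -0.29  0.6   1.95] w 0.261 f [ 0.6 -0.5 -2.3]
(np.float64(0.4784362752131692), np.float64(-0.07193754610650685), 0.0588, 3.179592653589793) [0.004, -0.003, 0.008, -0.0, 0.001, -0.003] rows>= 1.0
(np.float64(0.47720661978920637), np.float64(-0.04196275757450349), 0.0588, 3.179592653589793) [0.001, 0.2, -0.0, -0.0, -0.0, -0.0] rows>= 1.0
(np.float64(0.47515719408260154), np.float64(0.007995223312168724), 0.0588, 3.179592653589793) [0.001, 0.334, -0.0, -0.0, -0.0, -0.0] rows>= 2.0
(np.float64(0.4731077683759968), np.float64(0.05795320419884095), 0.0588, 3.179592653589793) [0.001, 0.333, -0.0, -0.0, -0.0, -0.0] rows>= 1.0
(np.float64(0.47105834266939195), np.float64(0.10791118508551317), 0.0588, 3.179592653589793) [0.002, 0.333, -0.0, -0.0, -0.0, -0.0] rows>= 1.0
(np.float64(0.4690089169627871), np.float64(0.15786916597218542), 0.0588, 3.179592653589793) [0.001, 0.334, -0.0, -0.0, -0.0, -0.0] rows>= 2.0
(np.float64(0.4669594912561823), np.float64(0.20782714685885764), 0.0588, 3.179592653589793) [0.001, 0.333, -0.0, -0.0, -0.0, -0.0] rows>= 1.0
```

Call:
apply_moves(deltas=[[0,0.06,0.006,0,0,0],[0,0.12,0.006,0,0,0],[0,0.18,0.006,0,0,0],[0,0.24,0.006,0,0,0],[0,0.3,0.006,0,0,0]])

```text
time_s: 12.2
eef_pos: [0.4772, -0.0255, 0.0585]
eef_rot: [-3.142, -0.0, -3.108]
wrist_force: [0.1, 0.8, -2.1]
width: 0.261
finger_force: 98.8
```

Call:
apply_moves(deltas=[[0,0.06,0,0,0,0],[0,0.12,0,0,0,0],[0,0.18,0,0,0,0],[0,0.24,0,0,0,0],[0,0.3,0,0,0,0]])

```text
time_s: 12.7
eef_pos: [0.4758, 0.0191, 0.0585]
eef_rot: [-3.141, 0.0, -3.109]
wrist_force: [0.1, 0.7, -1.4]
width: 0.259
finger_force: 98.8
```

Call:
apply_moves(deltas=[[0,0.06,0,0,0,0],[0,0.12,0,0,0,0],[0,0.18,0,0,0,0],[0,0.24,0,0,0,0],[0,0.3,0,0,0,0]])

```text
time_s: 13.2
eef_pos: [0.4743, 0.0641, 0.0585]
eef_rot: [-3.142, 0.0, -3.109]
wrist_force: [-1.4, -0.8, -1.9]
width: 0.259
finger_force: 98.8
```

```bash
python3 - <<'E'
from h import *
C=np.array([.6134,.0537]);a=.041
s=arm.get_state();e=s["eef_pos"][:2]-C
print(s["eef_pos"],e@[np.cos(a),np.sin(a)],e@[-np.sin(a),np.cos(a)],s["wrist_force"].round(1))
c=shot("side","pics/side4.png");d=shot("top","pics/top4.png")
a=cv2.imread("pics/side4.png");b=cv2.imread("pics/top4.png")
cv2.imwrite("pics/crop6.png",np.hstack([cv2.resize(a[140:280,260:400],(448,448)),cv2.resize(b[90:230,160:260],(320,448))]))
E
```

```text
[0.47429012 0.06414572 0.05846194] -0.1385648152100578 0.016138850686972666 [-1.4 -0.8 -1.9]
```

View pics/crop6.png

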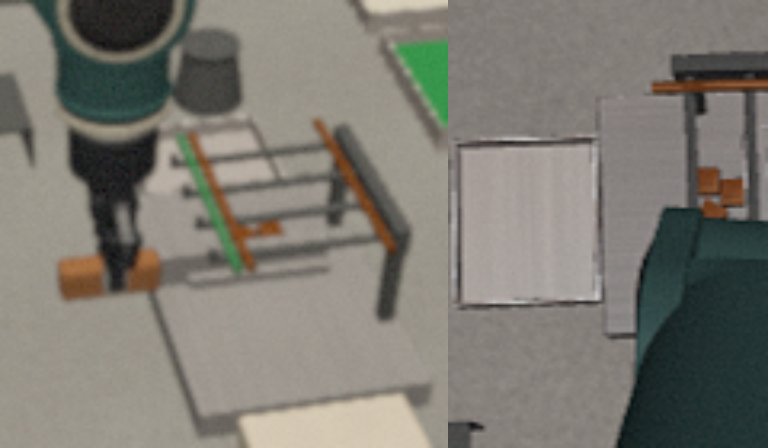

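The side crop shows the blade under the rack with chips at its left side. In the top crop they are bunched at about (384,147), (388,150) and (383,155). I continue to the pan.

Call:
apply_moves(deltas=[[0,0.06,0,0,0,0],[0,0.12,0,0,0,0],[0,0.18,0,0,0,0],[0,0.24,0,0,0,0],[0,0.3,0,0,0,0]])

```text
time_s: 13.8
eef_pos: [0.4728, 0.1092, 0.0585]
eef_rot: [-3.142, -0.0, -3.109]
wrist_force: [0.0, -0.9, -2.5]
width: 0.263
finger_force: 98.9
```

Call:
apply_moves(deltas=[[0,0.05,0,0,0,0],[0,0.1,0,0,0,0],[0,0.15,0,0,0,0],[0,0.2,0,0,0,0],[0,0.25,0,0,0,0]])

```text
time_s: 14.3
eef_pos: [0.4716, 0.1464, 0.0585]
eef_rot: [-3.142, 0.0, -3.109]
wrist_force: [0.0, 0.9, -1.6]
width: 0.263
finger_force: 98.8
```

Call:
apply_moves(deltas=[[0,0.05,0,0,0,0],[0,0.1,0,0,0,0],[0,0.15,0,0,0,0],[0,0.2,0,0,0,0],[0,0.25,0,0,0,0]])

```text
time_s: 14.8
eef_pos: [0.4704, 0.184, 0.0584]
eef_rot: [-3.142, 0.0, -3.109]
wrist_force: [0.3, -0.8, -2.2]
width: 0.262
finger_force: 98.8
```

Call:
apply_moves(deltas=[[0,0.05,0,0,0,0],[0,0.1,0,0,0,0],[0,0.15,0,0,0,0],[0,0.17,0,0,0,0],[0,0.17,0,0,0,0]])

```text
time_s: 15.3
eef_pos: [0.4695, 0.2092, 0.0584]
eef_rot: [-3.142, -0.0, -3.108]
wrist_force: [1.0, -1.0, -2.7]
width: 0.259
finger_force: 98.8
```

```bash
python3 - <<'E'
from h import *
C=np.array([.6134,.0537]);q=.041
s=arm.get_state();e=s["eef_pos"][:2]-C
print(s["eef_pos"],e@[np.cos(q),np.sin(q)],e@[-np.sin(q),np.cos(q)],s["wrist_force"].round(1))
c=shot("side","pics/side5.png");d=shot("top","pics/top5.png")
a=cv2.imread("pics/side5.png");b=cv2.imread("pics/top5.png")
cv2.imwrite("pics/crop7.png",np.hstack([cv2.resize(a[140:280,260:400],(448,448)),cv2.resize(b[90:230,150:250],(320,448))]))
P=np.array([.6037,.2663])
m=cv2.inRange(cv2.cvtColor(b,cv2.COLOR_BGR2HSV),(5,130,70),(20,255,255));m[:,260:]=0;m[:100]=0;m[210:]=0
n,l,st,ce=cv2.connectedComponentsWithStats(m)
for i in range(1,n): print(st[i],(ray(d,ce[i],.015)[:2]-P).round(3))
E
```

```text
[0.46948257 0.20923558 0.05841224] -0.13742130884794773 0.16130383057048417 [ 1.  -1.  -2.7]
[224 115  36   4 113] [ 0.119 -0.149]
[189 144   8   9  50] [ 0.03  -0.021]
[225 163  35   4 104] [-0.013 -0.153]
```

View pics/crop7.png

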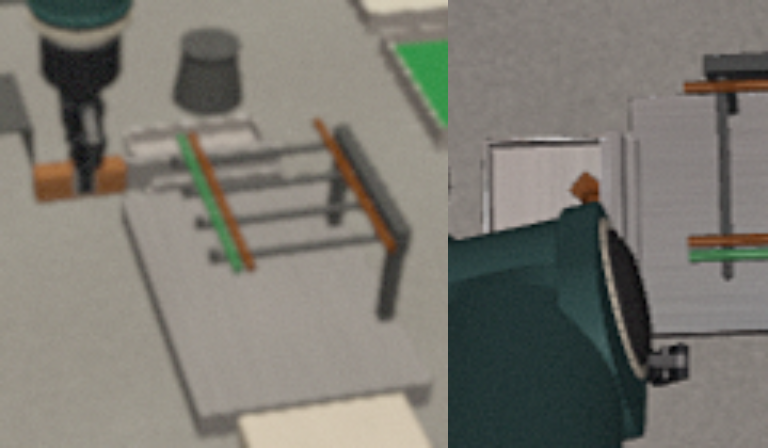

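Top crop: the blade is over the plate edge at u≈200, with at least one chip in the pan at (193,148); the arm hides the rest. I lift and move aside to see.

Call:
apply_moves(deltas=[[0,0,-0.2,0,0,0],[0,0,-0.45,0,0,0],[0,0,-0.7,0,0,0],[0,0,-0.95,0,0,0],[0,0,-1,0,0,0]])

```text
time_s: 15.9
eef_pos: [0.471, 0.2089, 0.2122]
eef_rot: [3.139, 0.005, -3.11]
wrist_force: [0.0, -0.4, -1.9]
width: 0.26
finger_force: 98.9
```

Call:
apply_moves(deltas=[[0,-0.2,-0.2,0,0,0],[0.08,-0.4,-0.2,0,0,0],[0.16,-0.6,-0.2,0,0,0],[0.24,-0.8,-0.2,0,0,0],[0.3,-1,-0.2,0,0,0]])

```text
time_s: 16.4
eef_pos: [0.4284, 0.056, 0.2379]
eef_rot: [3.142, -0.001, -3.109]
wrist_force: [0.3, -0.1, -2.3]
width: 0.257
finger_force: 99.0
```

Call:
apply_moves(deltas=[[0,-0.2,0,0,0,0],[0,-0.4,0,0,0,0],[0,-0.5,0,0,0,0],[0,-0.5,0,0,0,0]])

```text
time_s: 16.8
eef_pos: [0.4315, -0.0197, 0.238]
eef_rot: [-3.141, -0.0, -3.112]
wrist_force: [-0.1, 0.9, -2.3]
width: 0.263
finger_force: 98.9
```

```bash
python3 - <<'E'
from h import *
plan([])
c=shot("side","pics/side6.png");d=shot("top","pics/top6.png")
a=cv2.imread("pics/side6.png");b=cv2.imread("pics/top6.png")
cv2.imwrite("pics/crop8.png",np.hstack([cv2.resize(a[140:280,260:400],(448,448)),cv2.resize(b[90:230,150:250],(320,448))]))
P=np.array([.6037,.2663]);q=.041;R=np.array([[np.cos(q),np.sin(q)],[-np.sin(q),np.cos(q)]])
m=cv2.inRange(cv2.cvtColor(b,cv2.COLOR_BGR2HSV),(5,130,70),(20,255,255));m[:,222:]=0;m[:100]=0;m[210:]=0
n,l,st,ce=cv2.connectedComponentsWithStats(m)
for i in range(1,n): print(st[i],(R@(ray(d,ce[i],.015)[:2]-P)).round(3))
E
```

```text
t 16.8 pos [ 0.4315 -0.0197  0.238 ] rot [-3.141 -0.    -3.112] j [-0.61  0.08  0.62  2.1  -0.06  0.98  1.64] w 0.263 f [-0.1  0.9 -2.3]
[189 144  16  13 105] [ 0.023 -0.033]
[193 159   8   7  53] [-0.008 -0.03 ]
```

View pics/crop8.png

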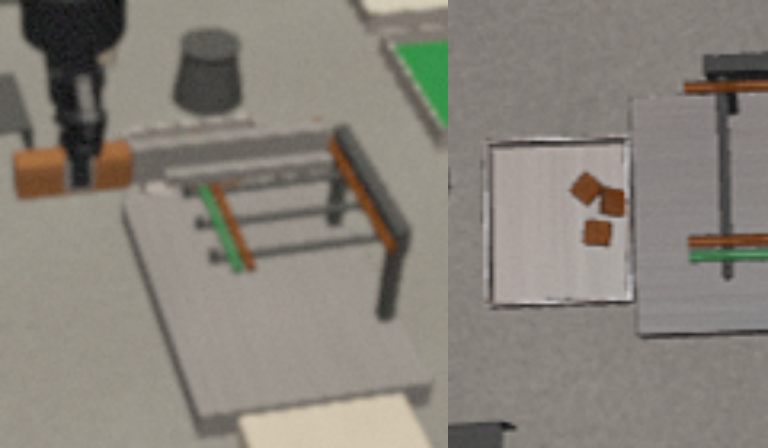

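All three chips lie inside the pan, at about (194,149), (201,153) and (196,162). Now I turn the scraper back and lay it on the free bench where it was before.

```bash
python3 - <<'E'
from h import *
plan([(.41,.04,.24,-3.7),(.41,.1,.24,-4.3),(.4228,.161,.18,1.62),(.4228,.161,.0373,1.62)])
E
```

```text
t 16.9 pos [ 0.4317 -0.0174  0.2381] rot [-3.141e+00 -1.000e-03 -3.109e+00] j [-0.61  0.08  0.62  2.1  -0.06  0.98  1.64] w 0.261 f [-0.4  1.2 -1.9]
(0.41, 0.04, 0.24, -3.7) [0.132, 0.387, -0.013, -0.0, -0.0, 0.376] rows>= 4.0
(0.41, 0.1, 0.24, -4.3) [0.212, 0.339, 0.0, -0.0, -0.0, 0.382] rows>= 5.0
(0.4228, 0.161, 0.18, 1.62) [0.339, 0.242, 0.4, -0.0, -0.0, 0.231] rows>= 3.0
(0.4228, 0.161, 0.0373, 1.62) [-0.0, 0.0, 0.951, -0.0, 0.0, 0.0] rows>= 3.0
```

Call:
apply_moves(deltas=[[0.03,0.08,0,0,0,0.06],[0.06,0.16,0,0,0,0.14],[0.09,0.24,0,0,0,0.22],[0.11,0.32,0,0,0,0.3],[0.13,0.39,0,0,0,0.38]])

```text
time_s: 17.4
eef_pos: [0.4101, 0.0418, 0.2382]
eef_rot: [-3.141, -0.0, 2.574]
wrist_force: [0.9, -0.4, -3.3]
width: 0.262
finger_force: 98.8
```

Call:
apply_moves(deltas=[[0.04,0.07,0,0,0,0.08],[0.08,0.14,0,0,0,0.16],[0.13,0.21,0,0,0,0.24],[0.17,0.28,0,0,0,0.31],[0.21,0.34,0,0,0,0.38]])

```text
time_s: 17.9
eef_pos: [0.4109, 0.1018, 0.2382]
eef_rot: [-3.141, -0.0, 1.978]
wrist_force: [-0.8, 0.4, -1.7]
width: 0.257
finger_force: 98.8
```

Call:
apply_moves(deltas=[[0.08,0.06,0.1,0,0,0.06],[0.17,0.12,0.2,0,0,0.12],[0.26,0.18,0.3,0,0,0.18],[0.34,0.24,0.4,0,0,0.23],[0.34,0.24,0.4,0,0,0.23]])

```text
time_s: 18.4
eef_pos: [0.4228, 0.1635, 0.1766]
eef_rot: [-3.139, 0.002, 1.621]
wrist_force: [-0.8, -0.8, -2.2]
width: 0.261
finger_force: 98.9
```

Call:
apply_moves(deltas=[[0,0,0.2,0,0,0],[0,0,0.45,0,0,0],[0,0,0.7,0,0,0],[0,0,0.9,0,0,0],[0,0,0.93,0,0,0]])

```text
time_s: 18.9
eef_pos: [0.4224, 0.1608, 0.0368]
eef_rot: [-3.138, 0.002, 1.621]
wrist_force: [0.0, -0.3, -1.6]
width: 0.261
finger_force: 98.9
```

```bash
python3 - <<'E'
from h import *
plan([(.4228,.161,.0275,1.62)])
E
```

```text
t 18.9 pos [0.4224 0.1608 0.0368] rot [-3.138e+00  2.000e-03  1.621e+00] j [-0.76  0.5   0.39  2.18 -0.36  0.53 -0.05] w 0.261 f [ 0.  -0.3 -1.6]
(0.4228, 0.161, 0.0275, 1.62) [0.001, 0.003, 0.062, -0.002, 0.001, 0.001] rows>= 1.0
```

Call:
apply_moves(deltas=[[0,0,0.03,0,0,0],[0,0,0.05,0,0,0],[0,0,0.065,0,0,0],[0,0,0.07,0,0,0],[0,0,0.07,0,0,0]])

```text
time_s: 19.4
eef_pos: [0.4241, 0.1615, 0.0289]
eef_rot: [3.141, -0.0, 1.62]
wrist_force: [0.6, -0.2, -3.6]
width: 0.259
finger_force: 98.9
```

Call:
apply_moves(deltas=[[0,0,0.006,0,0,0],[0,0,0.012,0,0,0],[0,0,0.012,0,0,0]])

```text
time_s: 19.7
eef_pos: [0.4241, 0.1615, 0.0274]
eef_rot: [3.141, -0.001, 1.619]
wrist_force: [-7.0, -0.3, 24.2]
width: 0.263
finger_force: 102.5
```

Call:
apply_moves(deltas=[[0,0,0,0,0,0],[0,0,0,0,0,0],[0,0,0,0,0,0],[0,0,0,0,0,0],[0,0,0,0,0,0]], grip=1)

```text
time_s: 20.2
eef_pos: [0.4239, 0.1613, 0.0266]
eef_rot: [-3.142, 0.0, 1.619]
wrist_force: [-0.0, -0.2, 0.7]
width: 1.0
finger_force: 0.0
```

Call:
apply_moves(deltas=[[0,0,-0.2,0,0,0],[0,0,-0.5,0,0,0],[0,0,-0.8,0,0,0],[0,0,-1,0,0,0],[0,0,-1,0,0,0]])

```text
time_s: 20.7
eef_pos: [0.4254, 0.1621, 0.1802]
eef_rot: [3.137, -0.003, 1.619]
wrist_force: [-0.3, 1.0, -0.4]
width: 1.002
finger_force: 0.0
```

Call:
apply_moves(deltas=[[-1,0,-0.5,0,0,0],[-1,0,-0.5,0,0,0],[-1,0,-0.5,0,0,0],[-1,0,-0.5,0,0,0],[-1,0,-0.5,0,0,0]])

```text
time_s: 21.2
eef_pos: [0.4315, 0.0097, 0.2523]
eef_rot: [3.14, -0.001, 1.616]
wrist_force: [-0.6, 0.6, -0.1]
width: 0.999
finger_force: 0.0
```

```bash
python3 - <<'E'
from h import *
plan([])
c=shot("side","pics/side7.png");d=shot("top","pics/top7.png")
a=cv2.imread("pics/side7.png");b=cv2.imread("pics/top7.png")
cv2.imwrite("pics/crop9.png",np.hstack([cv2.resize(a[150:290,220:360],(400,400)),cv2.resize(b[120:260,150:290],(400,400))]))
E
```

```text
t 21.2 pos [0.4315 0.0097 0.2523] rot [ 3.140e+00 -1.000e-03  1.616e+00] j [-0.74  0.06  0.68  2.08 -0.05  1.01  0.01] w 0.999 f [-0.6  0.6 -0.1]
```

View pics/crop9.png

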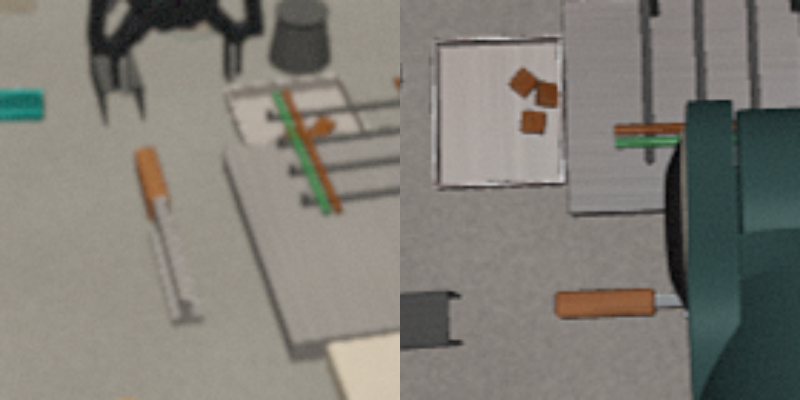

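The scraper stands flat on the bench, its handle at about (221,226) in the top view. The chips lie in the pan at (193,149), (201,153) and (196,163), and the open gripper is clear of everything.

```bash
python3 -c "
from workcell import arm
print(arm.close_job())"
```

```text
the job is handed in; nothing more can be done
None
```

The job is handed in at about 21 s of the 64 s allowed: the last pictures showed all three chips in the pan and the scraper lying flat on the bench, and I saw no sign that a bystander had moved; no verdict came back.

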